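# Load the fixture and latch its guard gate

### The arm

A 6-joint arm with a two-finger parallel gripper is mounted at the origin on a cart in front of the work surface, level with it; the furniture and walls round the work are solid. World frame = base frame: x ahead of the robot, y to its left, z up, the work surface at z = 0. Lengths are in mm, angles in degrees, forces in N, time in s.
With the tool pointing down it reaches from about 425 to 925 mm from the base axis. Payload 12.5 kg.
Tool frame: the origin (TCP) lies on the centre line of the jaws, within the pads' length; the fingertips stand 8 mm ahead of it and the grasp point (between the pads) lies 11 mm behind it; z points along the fingers, y is the line along which they close (so a half turn about z gives the same grasp; the last joint's range is limited). The gripper opens to 85 mm and grips with 20 to 120 N. Pads are 22 mm wide; open, the fingers measure 114 mm over their backs; the gripper's body (76 mm by 85 mm) begins 54 mm behind the grasp point. The pads swing forward as they close: fully open they stand 13 mm farther back than shut.
Start: joints at [-81.108, 28.126, 89.318, -0, 62.55, -6.05], TCP at [161.181, -603.875, 239.327] pointing down, gripper open.
Joint ranges: [-177.58, 177.58], [-47.91, 125.51], [2.72, 160], [-65.01, 245.01], [3.68, 167.84], [-153.87, 153.87]. Speed limits (degrees/s): [127.2, 127.2, 159.86, 180, 180, 180].

### API

Orientations are given as a 3x3 rotation matrix whose columns are the frame's x, y, z axes.
In Python, from bench import r, cams, ticket, spotter gives the robot as it stands.
- The arm moves only by the tool carry_out, never from a script. Its argument "commands" is a list of rows, each an object with "dp": the shift along the tool's x, y, z in m, a list of three; "rotation": the turn, a rotation vector about the tool's x, y, z in degrees, a list of three; "gripper": the opening in per cent of the stroke, from 0 (shut) to 100 (fully open). A call has 1 to 10 rows; each row is the pose to reach, as a shift and turn from the pose commanded when the call began, along the tool's axes at that moment; what a row does not reach only later rows make up. A row lasts 1/10 s, in which the tool goes at most 50 mm and 8.59 degrees, less where a joint would pass 70% of its speed; a pose out of reach is approached as far as the arm can. A call with a gripper value outside its range is refused whole. The fingers move at their own pace and stop on an object; the grip force is fixed at half the most. Time passes only in rows, so rows that repeat a pose let the fingers close. It gives the time, the measured TCP pose, the force, the opening and the grip force at its end, in the units of the state.
- r.get_state(): the state, without advancing time (a new reading comes with each control period).
- cams.capture(name): name is "scene" or "top" or "wrist"; returns a dict with "color" (480x640x3 uint8, blue, green, red), "range_z" (480x640 float32, mm along the optical axis (not along the pixel's ray), 0 where there is no reading), "fx", "fy", "cx", "cy" (pixels), "distortion" ([k1, k2, p1, p2, k3] as OpenCV has them; the pictures are not rectified), "eye" and "rotation" of the camera in the world; the wrist camera has in their place "hand_eye" (4x4, takes a point from camera to tool coordinates, whose origin is the TCP and whose axes are the flange's). Camera axes: x right, y down, z forward; pixel columns grow to the right and rows downward; lengths in mm; the calibration is good to about 2 mm. A picture is of the moment at which its call begins: read the wrist's pose just before it.
- ticket.hand_in(): hands the job in; it is judged then, once.
Trained networks look in a picture, given as the dict that the camera call returned (one of the last four; its "shot" number tells which), for a name from the list of things; names that differ only in an ending like _2 or _b are one class to them, and where a whole thing is asked for, a point or a joint stands for the part that bears it (a point fixed in the world has none). Each returns a list of dicts, best first, with "confidence" (0 to 1); they miss things now and then, are a little off and sometimes report something else, mostly with a low value. They report only what shows in the picture. A call takes as long as a camera call. They do not tell look-alikes from the thing itself.
- spotter.find_in(target, picture): "pixel" ([column, row] in pixels, amid what is visible of it).
- spotter.place_of(target, picture): "pixel" ([column, row] in pixels: a listed point, or the origin of a listed thing).
The state is a dict: "time": time; "qpos": joint angles; "joint_velocities": joint speeds; "joint_torque": joint torques, N m; "tool_pos": TCP position; "tool_rot": TCP orientation; "contact_force": force on the tool from outside, world axes, zero at the start; "moment": the same for the moment, N m; "width": finger opening in mm; "grip_force": force on a finger pad.
Only numpy, scipy, OpenCV 4.12 (cv2) and the standard library are available. Lean on these libraries where they do the work, as an engineer would, in place of code of your own. Each camera call takes 0.05 s, during which the arm holds its last target. There are 200 camera calls.

### The job

Lay the loose steel packing block flat in the nest inside the low grey guard, between the four corner stops. Then ease the guard's hinged gate shut until its sprung latch tongue has ridden over the strike roller and snapped in behind it, so that the gate stays shut by itself. Push gently: never more than about 15 N on the gate, do not slam it, and leave the grease tin and the big nut where they are.

Things in the scene. Friction and masses are not known exactly. Their poses are not given: they have to be found in the camera images.
- block_center (a point): Centre of the loose plain steel packing block, 32 (its x) x 50 (its y) x 25 mm high, about 0.3 kg, lying flat on the table. The point's axes are the block's; z is up.
- nest (a point): Centre of the nest's floor, 6 mm above the table. Axes are the guard's: x from the gate to the back wall, y along the shut gate from hinge to latch, z up. Four L-shaped steel corner stops (5 mm high, legs 12 x 4 mm) mark a pocket 56 mm along x, 38 mm along y: the block's 50 mm side lies along x, either way round. The sides between the stops are open for fingers.
- gate_hinge (a point): Point on the gate's vertical hinge axis, 45 mm above the table, fixed to the guard, with the guard's axes. It lies 95 mm in front (-x) and 88 mm to the -y side of nest.
- gate (a joint): Gate angle, rad: 0 when it lies along the guard's y axis, growing as the free end swings out to -x. Grey panel 8 mm thick (4 mm either side of the hinge axis), reaching 170 mm from the hinge, from 10 to 70 mm above the table. A weak hinge spring (under 0.4 N m) holds it open near 0.75; unless latched it swings open again.
- gate_push (a point): The place to push: on the gate's outer face, 140 mm from the hinge axis, 45 mm above the table. Axes turn with the gate: -x out of the outer face, y to the free end, = guard's axes turned by +angle about z. Pushed here, force climbs to some 4 to 8 N as the tongue rides over the roller, drops as it snaps in; about 1 mm further a rubber buffer adds some 15 N per mm: stop there.
- tin: Red and grey round grease tin, 64 mm across, 47 mm high, a bystander; origin at the centre of its underside.
- nut: Rusty big nut, 38 x 40 x 22 mm, a bystander; origin at the centre of its underside.
- guard: The fixed grey guard: base plate 160 (x) x 200 (y) x 6 mm, open at the top; origin at the centre of its underside, axes as nest, which lies 10 mm to its +x. Inner faces of the back wall and the two side walls are 76 mm (+x) and 96 mm (+-y) from the origin; wall tops 66 mm above the table. The gate closes its front (-x).
- latch_case (a point): Latch case on the gate's inner face, 148 mm from the hinge; axes as gate_push. Its sprung tongue, sloped on the inner side, sticks out 8 mm past the free edge. The fixed strike bracket with a vertical 6 mm roller beside the free edge is bolted in slots, up to 17 mm further in or out: the gate latches somewhere between about -0.11 and +0.11 rad; this must be felt.
Not all that is in view belongs to the job. Leave any green or yellow look-alike of the part that bears block_center alone.

How it is judged:
By the outcome, as a careful person would: the job done as asked, in the order asked, and still so for the second after the job is handed in, with the robot touching nothing.
It also fails if it takes over 51 s, if anything falls off the work surface, if the arm or the gripper's body presses on something with over 40 N, if the wrist force passes 120 N, or if a joint passes its speed limit or range.

## Working session

There is one attempt and no reset: what is moved stays moved. The work goes in short steps, Python scripts to look and compute and a tool call to move; the robot and the scene stay as the last step left them, time stands still between calls to the robot, and variables do not carry over. Pictures are saved under pics/ and viewed, at most 10 in all, crops included, and the job is handed in when it is done.

Besides the shell and the picture viewer there is one more tool, called by a JSON object that holds its "api" and its "payload", one argument or row to a line. carry_out: Moves the arm, as the interface text tells. Its arguments: {"type":"object","properties":{"commands":{"type":"array","items":{"type":"object","properties":{"dp":{"type":"array","items":{"type":"number"}},"rotation":{"type":"array","items":{"type":"number"}},"gripper":{"type":"number"}}}}},"required":["commands"]}

```bash
mkdir -p pics; ls; cat > h.py <<'E'
import numpy as np, cv2
from bench import r,cams,ticket,spotter
def cap(n):
    s=r.get_state(); p=cams.capture(n)
    if 'hand_eye' in p:
        H=np.array(p['hand_eye']); R=np.array(s['tool_rot']).reshape(3,3)
        p['R']=R@H[:3,:3]; p['t']=R@H[:3,3]+np.array(s['tool_pos'])
    else: p['R']=np.array(p['rotation']).reshape(3,3); p['t']=np.array(p['eye'])
    p['K']=np.array([[p['fx'],0,p['cx']],[0,p['fy'],p['cy']],[0,0,1.]])
    return p
def ray(p,px):
    u=cv2.undistortPoints(np.array(px,float).reshape(-1,1,2),p['K'],np.array(p['distortion'],float)).reshape(-1,2)
    return np.c_[u,np.ones(len(u))]
def onz(p,px,z):
    d=ray(p,px)@p['R'].T; return p['t']+d*((z-p['t'][2])/d[:,2])[:,None]
def cloud(p):
    v,u=np.nonzero(p['range_z']>0); d=ray(p,np.c_[u,v])*p['range_z'][v,u][:,None]
    return u,v,d@p['R'].T+p['t']
def proj(p,X):
    c=(np.array(X,float).reshape(-1,3)-p['t'])@p['R']
    return cv2.projectPoints(c,np.zeros(3),np.zeros(3),p['K'],np.array(p['distortion'],float))[0].reshape(-1,2)
E
cat > a.py <<'E'
from h import *
s=r.get_state();print(s['time'],s['tool_rot'],s['contact_force'])
for n in ['scene','top']:
    p=cap(n);cv2.imwrite(f'pics/{n}1.png',p['color']);print(n,p['t'],p['R'].round(2).tolist())
    for t,z in [('block_center',12.5),('nest',6),('gate_hinge',45),('gate_push',45),('tin',0),('nut',0),('guard',0),('latch_case',45)]:
        for d in spotter.place_of(t,p)[:3]:
            print(t,round(d['confidence'],2),np.round(d['pixel']),onz(p,d['pixel'],z).round(0).tolist())
E
python3 a.py
```

```text
pics
0.0 [[ 9.66188658e-01  2.57836095e-01 -1.61586666e-04]
 [ 2.57836112e-01 -9.66188025e-01  1.11315875e-03]
 [ 1.30889404e-04 -1.11718424e-03 -9.99999367e-01]] [ 0.75432142  0.89625647 -0.40058097]
scene [187.04136121 691.77561162 861.83692756] [[-0.89, -0.33, 0.31], [-0.45, 0.65, -0.62], [0.0, -0.69, -0.73]]
block_center 0.87 [301. 276.] [[532.0, 92.0, 12.0]]
block_center 0.79 [399. 243.] [[377.0, -94.0, 13.0]]
block_center 0.71 [228. 322.] [[605.0, 262.0, 12.0]]
nest 0.69 [298. 186.] [[681.0, -171.0, 6.0]]
nest 0.23 [370. 197.] [[500.0, -215.0, 6.0]]
gate_hinge 0.82 [346. 166.] [[584.0, -256.0, 45.0]]
gate_push 0.57 [374. 198.] [[474.0, -176.0, 45.0]]
tin 0.93 [361. 274.] [[422.0, 20.0, 0.0]]
nut 0.7 [264. 258.] [[635.0, 73.0, 0.0]]
guard 0.96 [304. 191.] [[662.0, -167.0, -0.0]]
latch_case 0.96 [369. 204.] [[478.0, -152.0, 45.0]]
top [ 272.75364387   -5.4172716  1231.20336493] [[0.01, -0.98, 0.19], [-1.0, -0.01, -0.01], [0.01, -0.19, -0.98]]
block_center 0.73 [191. 196.] [[601.0, 266.0, 12.0]]
block_center 0.7 [224. 232.] [[526.0, 195.0, 12.0]]
block_center 0.68 [276. 230.] [[531.0, 85.0, 12.0]]
nest 0.69 [392. 168.] [[670.0, -157.0, 6.0]]
gate_hinge 0.78 [442. 202.] [[586.0, -255.0, 45.0]]
gate_push 0.63 [404. 258.] [[469.0, -173.0, 45.0]]
tin 0.71 [310. 286.] [[416.0, 14.0, 0.0]]
tin 0.31 [404. 258.] [[477.0, -181.0, 0.0]]
nut 0.7 [282. 186.] [[628.0, 75.0, 0.0]]
nut 0.47 [220. 234.] [[524.0, 203.0, 0.0]]
guard 0.62 [392. 174.] [[657.0, -158.0, 0.0]]
guard 0.32 [442. 204.] [[592.0, -264.0, 0.0]]
latch_case 0.62 [392. 252.] [[482.0, -151.0, 45.0]]
```

View pics/scene1.png

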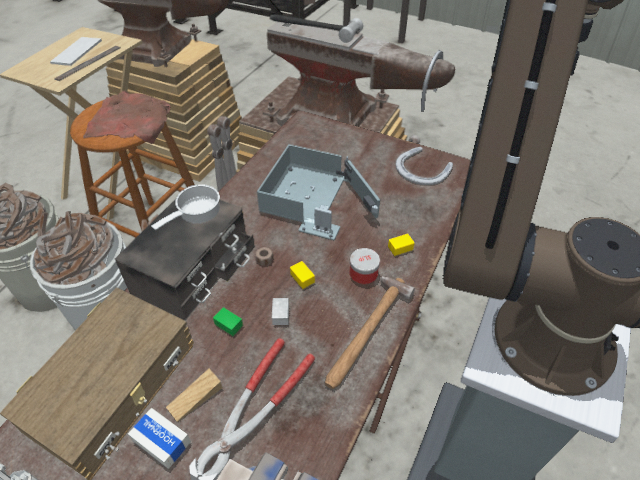

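View pics/top1.png

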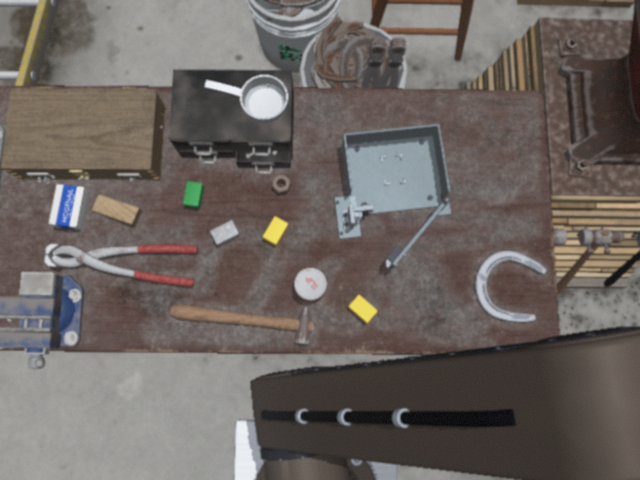

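The white-grey block is at scene (280,311) / top (224,232). Yellow look-alikes are at scene (301,276) and (400,243), and the green one at (228,321). The guard is at scene (304,190), with its gate open towards the robot.

```bash
cat >> h.py <<'E'
from scipy.spatial.transform import Rotation as Ro
def rect(p,c,rad,z0,z1):
    u,v,X=cloud(p); m=(np.hypot(X[:,0]-c[0],X[:,1]-c[1])<rad)&(X[:,2]>z0)&(X[:,2]<z1)
    Y=X[m]; (cx,cy),(w,h),a=cv2.minAreaRect(Y[:,:2].astype(np.float32)); 
    if w<h: a+=90
    print('rect n',m.sum(),'c',round(cx,1),round(cy,1),'size',round(w,1),round(h,1),'long axis deg',round(a%180,1),'z',np.median(Y[:,2]).round(1))
def plan(X,yaw_y=None,ref=None):
    """dp (m) and rotvec (deg) to go from now to world X with tool y axis at yaw_y deg, z down"""
    s=r.get_state();R=np.array(s['tool_rot']).reshape(3,3)
    print('now',np.round(s['tool_pos'],1),'dp',(R.T@(np.array(X)-s['tool_pos'])/1000).round(4).tolist())
    if yaw_y is not None:
        cands=[]
        for a in (yaw_y,yaw_y+180):
            t=np.radians(a);y=np.array([np.cos(t),np.sin(t),0]);z=np.array([0,0,-1.]);G=np.c_[np.cross(y,z),y,z]
            cands.append(Ro.from_matrix(R.T@G).as_rotvec(degrees=True).round(2).tolist())
        print('rot',cands,'q6',s['qpos'][5])
E
python3 - <<'E'
from h import *
for n in ['top','scene']:
    p=cap(n); rect(p,(526,195),45,15,35)
    rect(p,(665,-160),150,60,76); np.save(n+'.npy',0)
    print(proj(p,[526,195,25]))
s=cams.capture('wrist');print(np.round(s['hand_eye'],2).tolist(),s['fx'])
plan([450,-350,239]); plan([526,195,180],0)
E
```

```text
rect n 400 c 524.0 191.6 size 33.3 50.3 long axis deg 117.3 z 25.0
rect n 765 c 627.0 -160.7 size 219.9 207.1 long axis deg 6.5 z 65.6
[[222.34541974 230.59832536]]
rect n 371 c 526.6 192.4 size 32.0 52.4 long axis deg 118.6 z 24.1
rect n 516 c 629.1 -158.7 size 223.5 210.5 long axis deg 5.6 z 64.2
[[278.73404082 308.64330652]]
[[-0.0, -0.95, -0.3, 77.02], [1.0, -0.0, -0.0, 0.72], [0.0, -0.3, 0.95, -134.14], [0.0, 0.0, 0.0, 1.0]] 332.95169221642465
now [ 161.2 -603.9  239.3] dp [0.3445, -0.1708, 0.0003]
now [ 161.2 -603.9  239.3] dp [0.5585, -0.6778, 0.0592]
rot [[0.0, 0.0, -75.06], [0.01, -0.0, 104.94]] q6 -6.049145017724476
```

{"api": "carry_out", "payload": {
  "commands": [
    {"dp": [0.3445,-0.1708,0],"rotation": [0,0,-30],"gripper": 100},
    {"dp": [0.3445,-0.1708,0],"rotation": [0,0,-30],"gripper": 100},
    {"dp": [0.3445,-0.1708,0],"rotation": [0,0,-30],"gripper": 100},
    {"dp": [0.3445,-0.1708,0],"rotation": [0,0,-50],"gripper": 100},
    {"dp": [0.3445,-0.1708,0],"rotation": [0,0,-50],"gripper": 100},
    {"dp": [0.3445,-0.1708,0],"rotation": [0,0,-60],"gripper": 100},
    {"dp": [0.557,-0.675,0.039],"rotation": [0,0,-103],"gripper": 100},
    {"dp": [0.557,-0.675,0.039],"rotation": [0,0,-103],"gripper": 100},
    {"dp": [0.557,-0.675,0.039],"rotation": [0,0,-103],"gripper": 100},
    {"dp": [0.557,-0.675,0.039],"rotation": [0,0,-103],"gripper": 100}
  ]
}}

```text
time: 2.05
tool_pos: [431.8, -209.5, 226.7]
tool_rot: [[-0.195, 0.981, 0.0], [0.981, 0.195, -0.0], [-0.0, 0.0, -1.0]]
contact_force: [1.0, -0.6, -0.4]
width: 85.5
grip_force: 0.0
```

```bash
python3 - <<'E'
from h import *
plan([525,192,200],28)
E
```

```text
now [ 431.8 -209.5  226.7] dp [0.3757, 0.1696, 0.0266]
rot [[0.02, 0.03, -16.78], [0.04, -0.03, 163.22]] q6 -44.9985647084423
```

{"api": "carry_out", "payload": {
  "commands": [
    {"dp": [0.376,0.15,0.027],"rotation": [0,0,-16],"gripper": 100},
    {"dp": [0.376,0.15,0.027],"rotation": [0,0,-16],"gripper": 100},
    {"dp": [0.376,0.15,0.027],"rotation": [0,0,-16],"gripper": 100},
    {"dp": [0.376,0.15,0.027],"rotation": [0,0,-16],"gripper": 100},
    {"dp": [0.376,0.15,0.027],"rotation": [0,0,-16],"gripper": 100},
    {"dp": [0.376,0.15,0.027],"rotation": [0,0,-16],"gripper": 100},
    {"dp": [0.376,0.15,0.027],"rotation": [0,0,-16],"gripper": 100},
    {"dp": [0.376,0.15,0.027],"rotation": [0,0,-16],"gripper": 100},
    {"dp": [0.376,0.15,0.027],"rotation": [0,0,-16],"gripper": 100},
    {"dp": [0.376,0.15,0.027],"rotation": [0,0,-16],"gripper": 100}
  ]
}}

```text
time: 3.05
tool_pos: [507.7, 187.3, 199.2]
tool_rot: [[-0.455, 0.891, -0.001], [0.891, 0.455, -0.0], [-0.0, -0.001, -1.0]]
contact_force: [-0.1, -0.9, -0.6]
width: 85.4
grip_force: 0.0
```

```bash
python3 - <<'E'
from h import *
p=cap('wrist');cv2.imwrite('pics/w1.png',p['color'])
for d in spotter.place_of('block_center',p)[:3]: print(d['confidence'],d['pixel'],onz(p,d['pixel'],12.5))
rect(p,(525,192),45,15,35)
plan([525,192,12],28)
E
```

```text
0.92 [118.8, 367.4] [[373.88585571 -93.69483786  12.5       ]]
0.86 [446.8, 192.1] [[605.11012998 260.59172781  12.5       ]]
0.64 [296.3, 300.7] [[525.13556465  87.11365672  12.5       ]]
rect n 1731 c 524.0 192.1 size 31.6 50.3 long axis deg 117.1 z 24.3
now [507.7 185.4 199.6] dp [-0.0019, 0.0184, 0.1876]
rot [[-0.02, 0.01, -1.12], [0.02, 0.04, 178.88]] q6 -13.798305150831418
```

{"api": "carry_out", "payload": {
  "commands": [
    {"dp": [-0.0015,0.0177,0.05],"rotation": [0,0,0],"gripper": 100},
    {"dp": [-0.0015,0.0177,0.1],"rotation": [0,0,0],"gripper": 100},
    {"dp": [-0.0015,0.0177,0.145],"rotation": [0,0,0],"gripper": 100},
    {"dp": [-0.0015,0.0177,0.175],"rotation": [0,0,0],"gripper": 100},
    {"dp": [-0.0015,0.0177,0.187],"rotation": [0,0,0],"gripper": 100},
    {"dp": [-0.0015,0.0177,0.187],"rotation": [0,0,0],"gripper": 60},
    {"dp": [-0.0015,0.0177,0.187],"rotation": [0,0,0],"gripper": 20},
    {"dp": [-0.0015,0.0177,0.187],"rotation": [0,0,0],"gripper": 20},
    {"dp": [-0.0015,0.0177,0.187],"rotation": [0,0,0],"gripper": 20},
    {"dp": [-0.0015,0.0177,0.187],"rotation": [0,0,0],"gripper": 20}
  ]
}}

```text
time: 4.15
tool_pos: [525.1, 192.9, 14.4]
tool_rot: [[-0.452, 0.892, 0.003], [0.892, 0.452, 0.0], [-0.001, 0.002, -1.0]]
contact_force: [-0.5, -1.3, 9.0]
width: 30.9
grip_force: 59.6
```

{"api": "carry_out", "payload": {
  "commands": [
    {"dp": [0,0,0],"rotation": [0,0,0],"gripper": 10},
    {"dp": [0,0,0],"rotation": [0,0,0],"gripper": 10},
    {"dp": [0,0,0],"rotation": [0,0,0],"gripper": 10}
  ]
}}

```text
time: 4.45
tool_pos: [525.1, 192.9, 14.4]
tool_rot: [[-0.452, 0.892, 0.003], [0.892, 0.452, 0.0], [-0.001, 0.003, -1.0]]
contact_force: [-0.8, -1.8, 9.8]
width: 30.7
grip_force: 59.6
```

{"api": "carry_out", "payload": {
  "commands": [
    {"dp": [0,0,-0.04],"rotation": [0,0,0],"gripper": 10},
    {"dp": [0,0,-0.09],"rotation": [0,0,0],"gripper": 10},
    {"dp": [-0.03,-0.01,-0.13],"rotation": [0,0,-8],"gripper": 10},
    {"dp": [-0.07,-0.02,-0.16],"rotation": [0,0,-16],"gripper": 10},
    {"dp": [-0.115,-0.035,-0.19],"rotation": [0,0,-24],"gripper": 10},
    {"dp": [-0.16,-0.05,-0.2],"rotation": [0,0,-32],"gripper": 10},
    {"dp": [-0.205,-0.06,-0.21],"rotation": [0,0,-40],"gripper": 10},
    {"dp": [-0.25,-0.075,-0.215],"rotation": [0,0,-48],"gripper": 10},
    {"dp": [-0.295,-0.09,-0.215],"rotation": [0,0,-56],"gripper": 10},
    {"dp": [-0.33,-0.1,-0.215],"rotation": [0,0,-64],"gripper": 10}
  ]
}}

```text
time: 5.45
tool_pos: [584.1, -149.1, 228.7]
tool_rot: [[-1.0, -0.021, 0.001], [-0.021, 1.0, -0.001], [-0.001, -0.001, -1.0]]
contact_force: [0.0, 0.3, -3.0]
width: 30.8
grip_force: 61.8
```

{"api": "carry_out", "payload": {
  "commands": [
    {"dp": [0,0,0],"rotation": [0,0,-4],"gripper": 10},
    {"dp": [0,0,0],"rotation": [0,0,-4],"gripper": 10}
  ]
}}

```text
time: 5.65
tool_pos: [584.0, -147.6, 227.9]
tool_rot: [[-0.996, -0.084, -0.0], [-0.084, 0.996, 0.0], [0.0, 0.0, -1.0]]
contact_force: [-0.6, 0.1, -3.1]
width: 30.7
grip_force: 61.7
```

```bash
cat > b.py <<'E'
from h import *
p=cap('wrist');cv2.imwrite('pics/w2.png',p['color'])
for t,z in [('nest',6),('gate_hinge',45),('gate_push',45),('latch_case',45),('guard',0)]:
    for d in spotter.place_of(t,p)[:2]: print(t,d['confidence'],d['pixel'],onz(p,d['pixel'],z).round(1))
u,v,X=cloud(p); np.savez('cl.npz',u=u,v=v,X=X)
from scipy.optimize import least_squares
# inner wall faces: horizontal/vertical points z 15..60 inside the guard
def fit(X,c0):
    m=(X[:,2]>15)&(X[:,2]<58)&(np.hypot(X[:,0]-c0[0],X[:,1]-c0[1])<130)
    Y=X[m,:2]; th=np.radians(c0[2])
    def loc(q): c,s=np.cos(q[2]),np.sin(q[2]); d=Y-q[:2]; return np.c_[d@[c,s],d@[-s,c]]
    def f(q):
        L=loc(q); return np.min(np.abs(np.c_[L[:,0]-76,L[:,1]-96,L[:,1]+96]),axis=1)
    L=loc([c0[0],c0[1],th]); k=np.min(np.abs(np.c_[L[:,0]-76,L[:,1]-96,L[:,1]+96]),axis=1)<12
    Y=Y[k]
    o=least_squares(f,[c0[0],c0[1],th],loss='soft_l1'); print(len(Y),o.x[:2].round(1),np.degrees(o.x[2]).round(2),'rms',np.sqrt(np.mean(o.fun**2)).round(2)); return o.x
q=fit(X,(660,-162,5)); q=fit(X,(q[0],q[1],np.degrees(q[2])))
c,s=np.cos(q[2]),np.sin(q[2]); n=q[:2]+10*np.array([c,s]); print('nest',n)
print('hinge',n+np.array([c*-95+s*88,s*-95-c*88]))
m=(X[:,2]>9.3)&(X[:,2]<13)&(np.hypot(X[:,0]-n[0],X[:,1]-n[1])<50); print('stops',m.sum())
if m.sum()>10: d=X[m,:2]-n; L=np.c_[d@[c,s],d@[-s,c]]; print(L.min(0),L.max(0),L.mean(0))
plan([n[0],n[1],150],90+np.degrees(q[2]))
pr=proj(p,[[*n,6]]); print(pr)
E
python3 b.py
```

```text
gate_hinge 0.82 [211.8, 207.0] [[ 585.4 -257.8   45. ]]
gate_push 0.91 [303.9, 93.2] [[ 474.9 -174.8   45. ]]
latch_case 0.86 [327.3, 99.8] [[ 478.7 -153.7   45. ]]
2782 [ 657.1 -159.7] 6.91 rms 2.12
2880 [ 656.9 -159.7] 7.0 rms 2.41
nest [ 666.84274307 -158.51074734]
hinge [ 583.28396161 -257.43966141]
stops 11
[-31.88709558 -23.01023602] [-25.81283731 -20.38467232] [-29.52829391 -21.78778527]
now [ 584.4 -145.8  227.9] dp [-0.081, -0.0196, 0.0779]
rot [[-0.01, 0.01, -2.11], [0.02, 0.01, 177.89]] q6 -115.18594210387892
[[308.73495897 274.83641062]]
```

View pics/w2.png

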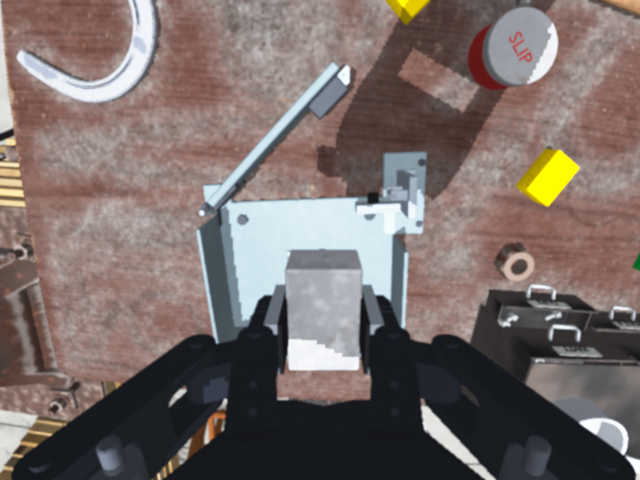

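```bash
python3 - <<'E'
import numpy as np,cv2
X=np.load('cl.npz')['X']
# wall tops
m=(X[:,2]>62)&(X[:,2]<69)&(X[:,0]>580)&(X[:,0]<780)&(X[:,1]>-290)&(X[:,1]<-30)
Y=X[m]; print(m.sum(), Y.min(0),Y.max(0))
for nm,k,ax in [('back',(Y[:,0]>715)&(Y[:,1]>-245)&(Y[:,1]<-85),0),('left',(Y[:,1]>-90)&(Y[:,0]>610)&(Y[:,0]<715),1),('right',(Y[:,1]<-220)&(Y[:,0]>610)&(Y[:,0]<720),1)]:
    Z=Y[k]; print(nm,len(Z))
    if len(Z)>20:
        l=cv2.fitLine(Z[:,:2].astype(np.float32),cv2.DIST_HUBER,0,.01,.01).ravel(); a=np.degrees(np.arctan2(l[1],l[0]));
        n=np.array([-l[1],l[0]]); d=(Z[:,:2]-l[2:])@n; print(l.round(3),a, 'width pct',np.percentile(d,[2,50,98]).round(1))
E
```

```text
985 [ 580.00208238 -266.39973941   62.00169039] [737.97213884 -55.68146243  68.64365057]
back 10
left 319
[ 9.93000e-01  1.19000e-01  6.52006e+02 -6.27700e+01] 6.829154 width pct [-1.7  0.   2.3]
right 496
[ 9.93000e-01  1.20000e-01  6.62033e+02 -2.57140e+02] 6.9081783 width pct [-2.5  0.1  1.6]
```

{"api": "carry_out", "payload": {
  "commands": [
    {"dp": [-0.05,-0.006,0],"rotation": [0,0,-2.1],"gripper": 10},
    {"dp": [-0.1,-0.012,0],"rotation": [0,0,-2.1],"gripper": 10},
    {"dp": [-0.14,-0.018,0],"rotation": [0,0,-2.1],"gripper": 10},
    {"dp": [-0.15,-0.018,0],"rotation": [0,0,-2.1],"gripper": 10},
    {"dp": [-0.15,-0.018,0],"rotation": [0,0,-2.1],"gripper": 10}
  ]
}}

```text
time: 6.45
tool_pos: [736.4, -150.9, 226.3]
tool_rot: [[-0.992, -0.123, -0.001], [-0.123, 0.992, 0.0], [0.001, 0.0, -1.0]]
contact_force: [-0.1, -0.0, -4.1]
width: 30.8
grip_force: 61.7
```

```bash
sed -i 's/w2.png/w3.png/; s/(660,-162,5)/(657,-160,6.9)/' b.py; python3 b.py; python3 - <<'E'
from h import *
for n in ['scene','top']:
    p=cap(n)
    for d in spotter.place_of('gate_hinge',p)[:1]+spotter.place_of('nest',p)[:1]: print(d['pixel'],onz(p,d['pixel'],45)[0],onz(p,d['pixel'],6)[0])
im=cv2.imread('pics/w3.png'); cv2.imwrite('pics/w3c.png',cv2.resize(im[40:340,120:520],None,fx=2,fy=2))
E
```

```text
nest 0.87 [325.1, 141.3] [[ 668.1 -158.     6. ]]
gate_hinge 0.57 [223.0, 27.9] [[ 583.6 -256.3   45. ]]
6686 [ 657.  -159.8] 6.85 rms 2.57
6680 [ 657.  -159.8] 6.83 rms 2.51
nest [ 666.90029688 -158.57213695]
hinge [ 583.04483232 -257.24969804]
stops 299
[-31.06702917 -22.79356761] [32.27607184 23.24655405] [-1.29419813 -0.18300223]
now [ 734.8 -151.9  228.3] dp [0.0683, 0.0016, 0.0783]
rot [[-0.02, 0.02, 0.14], [-0.03, -0.03, -179.86]] q6 -113.68183243067918
[[324.72892626 140.00790962]]
[346.0, 166.4] [ 584.93800905 -254.88149158   45.        ] [ 603.93564339 -300.07977508    6.        ]
[299.5, 188.5] [ 650.25805065 -125.4487446    45.        ] [ 672.37440004 -164.46724244    6.        ]
[442.7, 205.7] [ 577.85156032 -255.51315466   45.        ] [ 587.8825711  -263.73580832    6.        ]
[443.3, 204.2] [ 581.02779492 -256.84897665   45.        ] [ 591.16323396 -265.11554947    6.        ]
```

View pics/w3c.png

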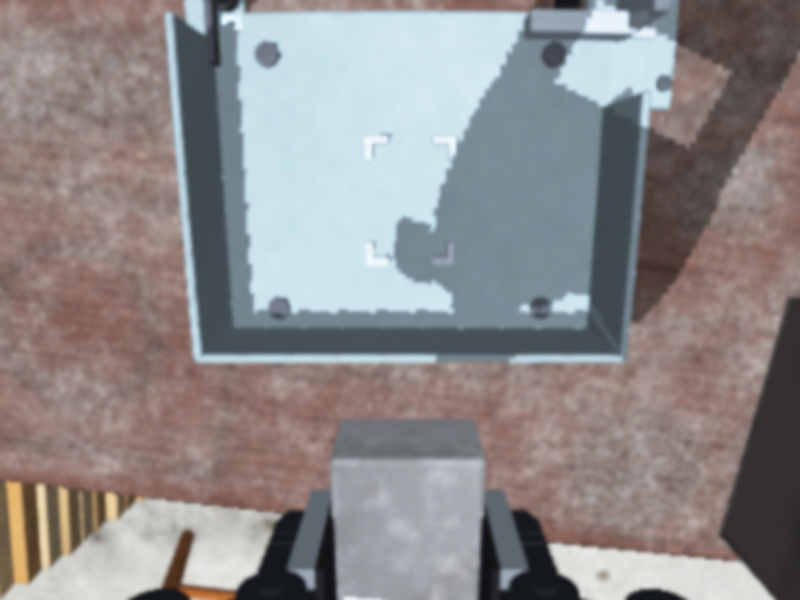

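{"api": "carry_out", "payload": {
  "commands": [
    {"dp": [0.034,0.001,0.02],"rotation": [0,0,0.1],"gripper": 10},
    {"dp": [0.0677,0.0019,0.06],"rotation": [0,0,0.1],"gripper": 10},
    {"dp": [0.0677,0.0019,0.1],"rotation": [0,0,0.1],"gripper": 10},
    {"dp": [0.0677,0.0019,0.14],"rotation": [0,0,0.1],"gripper": 10},
    {"dp": [0.0677,0.0019,0.175],"rotation": [0,0,0.1],"gripper": 10},
    {"dp": [0.0677,0.0019,0.187],"rotation": [0,0,0.1],"gripper": 10},
    {"dp": [0.0677,0.0019,0.187],"rotation": [0,0,0.1],"gripper": 10},
    {"dp": [0.0677,0.0019,0.187],"rotation": [0,0,0.1],"gripper": 10}
  ]
}}

```text
time: 7.85
tool_pos: [668.9, -158.5, 42.2]
tool_rot: [[-0.993, -0.12, 0.002], [-0.12, 0.993, -0.001], [-0.002, -0.001, -1.0]]
contact_force: [0.1, -0.1, -3.4]
width: 30.6
grip_force: 61.6
```

```bash
python3 - <<'E'
from h import *
p=cap('wrist');cv2.imwrite('pics/w4.png',p['color'])
plan([667.4,-158.3,21],96.85)
E
```

```text
now [ 669.  -158.6   42.7] dp [0.0017, 0.0005, 0.0217]
rot [[-0.08, 0.15, 0.04], [-0.24, -0.12, -179.96]] q6 -115.71526311422743
```

View pics/w4.png

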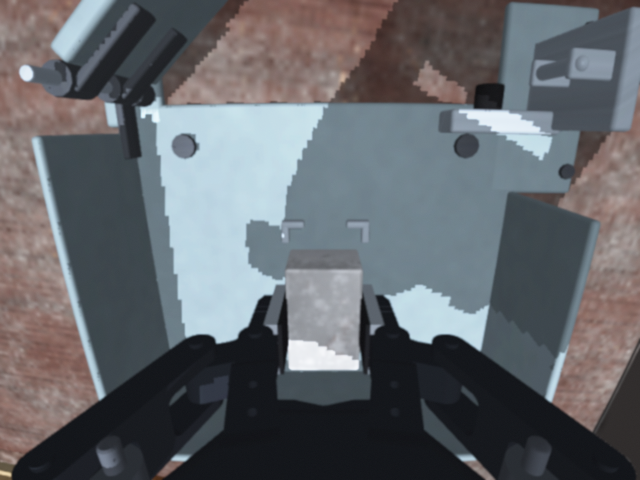

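The block sits centred between the front stops at pixels (283..369, 230), so I'll descend.

{"api": "carry_out", "payload": {
  "commands": [
    {"dp": [0.0015,0.0005,0.008],"rotation": [0,0,0],"gripper": 10},
    {"dp": [0.0015,0.0005,0.015],"rotation": [0,0,0],"gripper": 10},
    {"dp": [0.0015,0.0005,0.019],"rotation": [0,0,0],"gripper": 10},
    {"dp": [0.0015,0.0005,0.021],"rotation": [0,0,0],"gripper": 10},
    {"dp": [0.0015,0.0005,0.022],"rotation": [0,0,0],"gripper": 10},
    {"dp": [0.0015,0.0005,0.022],"rotation": [0,0,0],"gripper": 10}
  ]
}}

```text
time: 8.5
tool_pos: [666.2, -157.8, 20.4]
tool_rot: [[-0.993, -0.12, -0.0], [-0.12, 0.993, -0.0], [0.0, -0.0, -1.0]]
contact_force: [-8.2, 1.4, 14.8]
width: 30.7
grip_force: 64.0
```

```bash
python3 - <<'E'
from h import *
p=cap('wrist');cv2.imwrite('pics/w5.png',p['color'][150:400,220:440].repeat(3,0).repeat(3,1)[:600])
print(r.get_state()['contact_force']);plan([667.4,-158.3,21],96.85)
E
```

```text
[-7.56259891  1.625239   14.88104188]
now [ 666.3 -157.9   20.4] dp [-0.0011, -0.0006, -0.0006]
rot [[-0.01, -0.01, 0.04], [0.01, -0.01, -179.96]] q6 -115.73091342445996
```

View pics/w5.png

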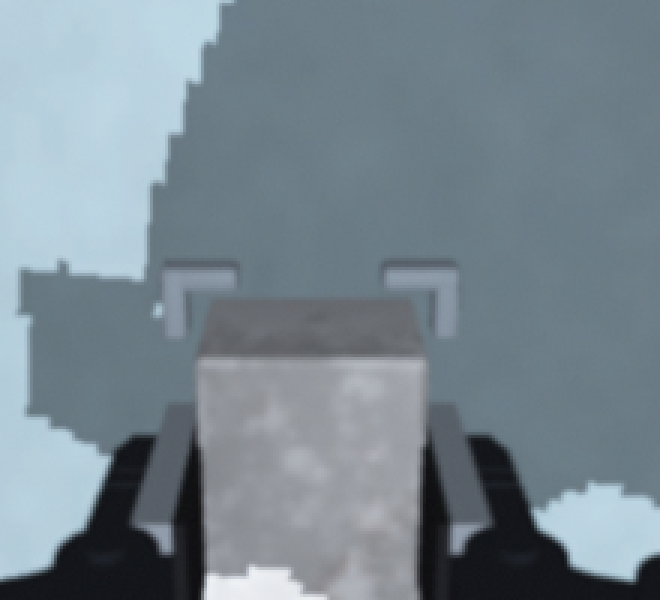

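{"api": "carry_out", "payload": {
  "commands": [
    {"dp": [0,0,0],"rotation": [0,0,0],"gripper": 30},
    {"dp": [0,0,0],"rotation": [0,0,0],"gripper": 60},
    {"dp": [0,0,0],"rotation": [0,0,0],"gripper": 60},
    {"dp": [0,0,-0.001],"rotation": [0,0,0],"gripper": 60},
    {"dp": [0,0,-0.02],"rotation": [0,0,0],"gripper": 60},
    {"dp": [0,0,-0.06],"rotation": [0,0,0],"gripper": 60},
    {"dp": [0,0,-0.1],"rotation": [0,0,0],"gripper": 60},
    {"dp": [0,0,-0.15],"rotation": [0,0,0],"gripper": 60},
    {"dp": [-0.03,0,-0.2],"rotation": [0,0,0],"gripper": 0},
    {"dp": [-0.04,0,-0.2],"rotation": [0,0,0],"gripper": 0}
  ]
}}

```text
time: 9.55
tool_pos: [708.7, -153.4, 225.4]
tool_rot: [[-0.993, -0.12, 0.009], [-0.12, 0.993, -0.003], [-0.009, -0.004, -1.0]]
contact_force: [0.1, -0.6, -0.8]
width: 22.7
grip_force: 0.0
```

```bash
python3 - <<'E'
from h import *
p=cap('wrist');cv2.imwrite('pics/w6.png',p['color'])
rect(p,(667,-158),45,20,40)
s=r.get_state(); print(s['time'],s['contact_force'])
R=np.array([[np.cos(.1196),-np.sin(.1196)],[np.sin(.1196),np.cos(.1196)]])
h=np.array([667.4,-158.3])+R@[-95,-88]; print('hinge',h)
u,v,X=cloud(p)
# gate angle: panel top edge points z ~70
L=(X[:,:2]-h)@R; m=(X[:,2]>64)&(X[:,2]<74)&(L[:,0]<-8)&(np.hypot(*L.T)<172)&(L[:,1]>0)
print(m.sum(), np.degrees(np.median(np.arctan2(-L[m,0],L[m,1]))))
print(s['qpos'])
E
```

```text
rect n 1696 c 666.2 -158.4 size 49.2 31.8 long axis deg 6.7 z 30.5
9.6 [-0.80355786  0.55012115 -0.68206129]
hinge [ 583.57836461 -257.00629889]
725 41.605466658989485
[-1.73815624e+01  3.72864962e+01  7.45692024e+01  1.51211895e-02
  6.76851873e+01 -1.14298631e+02]
```

View pics/w6.png

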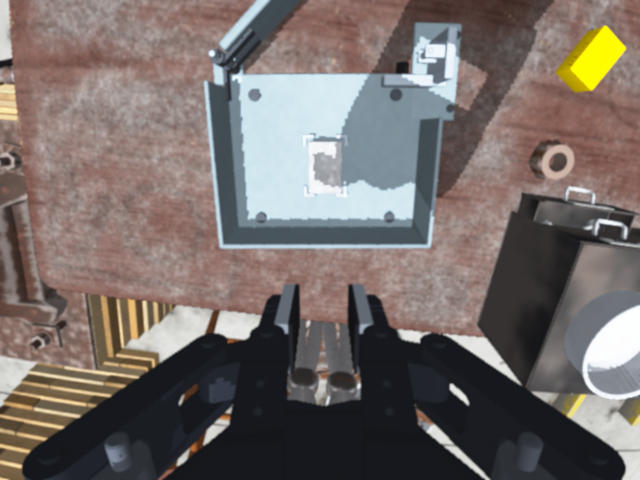

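The block lies flat in the nest, around (325,167), with its top at z≈30.5. The next step is to go round to the outer side of the gate.

{"api": "carry_out", "payload": {
  "commands": [
    {"dp": [0.271,-0.02,0.02],"rotation": [0,0,138],"gripper": 0},
    {"dp": [0.271,-0.02,0.02],"rotation": [0,0,138],"gripper": 0},
    {"dp": [0.271,-0.02,0.02],"rotation": [0,0,138],"gripper": 0},
    {"dp": [0.271,-0.02,0.02],"rotation": [0,0,138],"gripper": 0},
    {"dp": [0.271,-0.02,0.02],"rotation": [0,0,138],"gripper": 0},
    {"dp": [0.271,-0.02,0.02],"rotation": [0,0,138],"gripper": 0},
    {"dp": [0.271,-0.02,0.02],"rotation": [0,0,138],"gripper": 0},
    {"dp": [0.271,-0.02,0.02],"rotation": [0,0,138],"gripper": 0},
    {"dp": [0.271,-0.02,0.02],"rotation": [0,0,138],"gripper": 0},
    {"dp": [0.271,-0.02,0.02],"rotation": [0,0,138],"gripper": 0}
  ]
}}

```text
time: 10.6
tool_pos: [438.9, -205.3, 198.0]
tool_rot: [[-0.184, 0.983, -0.001], [0.983, 0.184, 0.0], [0.001, -0.001, -1.0]]
contact_force: [-0.2, -1.0, -0.3]
width: 0.2
grip_force: 0.0
```

```bash
cat > g.py <<'E'
from h import *
# tool target for gate angle th (deg), tool offset back off of face, mm; R=140
def tgt(th,back=0,rr=140,z=45,edge=11):
    a=np.radians(6.85+th); x=np.array([np.cos(a),np.sin(a)]); y=np.array([-np.sin(a),np.cos(a)])
    p=np.array([583.6,-257.0])+rr*y-(4+edge+back)*x
    return [p[0],p[1],z],6.85+th-90
E
python3 - <<'E'
from g import *
X,y=tgt(41.6,40); print(X,y); plan([X[0],X[1],200],y)
E
```

```text
[np.float64(442.347157250911), np.float64(-205.30247186469038), 45] -41.55
now [ 438.9 -205.3  198. ] dp [-0.0006, 0.0034, -0.002]
rot [[-0.06, -0.01, 52.12], [0.02, -0.07, -127.88]] q6 -43.452833817591156
```

{"api": "carry_out", "payload": {
  "commands": [
    {"dp": [0,0.003,0],"rotation": [0,0,52],"gripper": 0},
    {"dp": [0,0.003,0],"rotation": [0,0,52],"gripper": 0},
    {"dp": [0,0.003,0.02],"rotation": [0,0,52],"gripper": 0},
    {"dp": [0,0.003,0.04],"rotation": [0,0,52],"gripper": 0},
    {"dp": [0,0.003,0.07],"rotation": [0,0,52],"gripper": 0},
    {"dp": [0,0.003,0.1],"rotation": [0,0,52],"gripper": 0},
    {"dp": [0,0.003,0.13],"rotation": [0,0,52],"gripper": 0},
    {"dp": [0,0.003,0.15],"rotation": [0,0,52],"gripper": 0},
    {"dp": [0,0.003,0.153],"rotation": [0,0,52],"gripper": 0},
    {"dp": [0,0.003,0.153],"rotation": [0,0,52],"gripper": 0}
  ]
}}

```text
time: 11.6
tool_pos: [442.0, -204.7, 45.2]
tool_rot: [[0.657, 0.754, -0.001], [0.754, -0.657, 0.001], [-0.0, -0.002, -1.0]]
contact_force: [0.7, -0.8, 0.4]
width: -0.1
grip_force: 0.0
```

{"api": "carry_out", "payload": {
  "commands": [
    {"dp": [0,0,0],"rotation": [0,0,0],"gripper": 0},
    {"dp": [0,0,0],"rotation": [0,0,0],"gripper": 0}
  ]
}}

```text
time: 11.8
tool_pos: [442.8, -205.1, 46.6]
tool_rot: [[0.657, 0.754, 0.001], [0.754, -0.657, -0.001], [0.0, 0.002, -1.0]]
contact_force: [0.2, -0.4, -0.1]
width: 0.1
grip_force: 0.0
```

```bash
cat > m.py <<'E'
from g import *
import sys
s=r.get_state();R=np.array(s['tool_rot']).reshape(3,3); f=np.array(s['contact_force'])
print(s['time'],np.round(s['tool_pos'],1),'tool-frame force',(R.T@f).round(2))
for th in map(float,sys.argv[1].split(',')):
    X,y=tgt(th,float(sys.argv[2]) if len(sys.argv)>2 else 0); t=np.radians(y); G=np.c_[[-np.sin(t),np.cos(t),0],[np.cos(t),np.sin(t),0],[0,0,-1]]
    print(th,(R.T@(np.array(X)-s['tool_pos'])/1000).round(4).tolist(),Ro.from_matrix(R.T@G).as_rotvec(degrees=True).round(1).tolist())
E
python3 m.py 46,41.6,36,30,25,20,15,12,10,8,6,4
```

```text
11.8 [ 442.8 -205.1   46.6] tool-frame force [-0.18  0.37  0.08]
46.0 [0.0288, 0.0016, 0.0016] [0.1, -0.0, -3.9]
41.6 [0.0396, 0.0001, 0.0016] [0.1, -0.0, 0.5]
36.0 [0.0533, -0.0005, 0.0016] [0.1, -0.0, 6.1]
30.0 [0.068, 0.0002, 0.0016] [0.1, -0.0, 12.1]
25.0 [0.0802, 0.002, 0.0016] [0.1, -0.0, 17.1]
20.0 [0.0921, 0.0049, 0.0016] [0.1, -0.0, 22.1]
15.0 [0.1038, 0.0088, 0.0016] [0.1, -0.0, 27.1]
12.0 [0.1106, 0.0116, 0.0016] [0.1, -0.0, 30.1]
10.0 [0.115, 0.0137, 0.0016] [0.1, -0.0, 32.1]
8.0 [0.1194, 0.0159, 0.0016] [0.1, -0.0, 34.1]
6.0 [0.1237, 0.0183, 0.0017] [0.1, -0.0, 36.1]
4.0 [0.1279, 0.0208, 0.0017] [0.1, -0.0, 38.1]
```

{"api": "carry_out", "payload": {
  "commands": [
    {"dp": [0.015,0,0.0015],"rotation": [0,0,0.5],"gripper": 0},
    {"dp": [0.027,0,0.0015],"rotation": [0,0,0.5],"gripper": 0},
    {"dp": [0.031,0,0.0015],"rotation": [0,0,0.5],"gripper": 0},
    {"dp": [0.034,0,0.0015],"rotation": [0,0,0.5],"gripper": 0},
    {"dp": [0.036,0,0.0015],"rotation": [0,0,0.5],"gripper": 0},
    {"dp": [0.038,0,0.0015],"rotation": [0,0,0.5],"gripper": 0},
    {"dp": [0.04,0,0.0015],"rotation": [0,0,1],"gripper": 0},
    {"dp": [0.043,0,0.0015],"rotation": [0,0,2],"gripper": 0},
    {"dp": [0.047,0,0.0015],"rotation": [0,0,3.5],"gripper": 0},
    {"dp": [0.05,0,0.0015],"rotation": [0,0,5],"gripper": 0}
  ]
}}

```text
time: 12.8
tool_pos: [475.4, -167.1, 44.1]
tool_rot: [[0.722, 0.692, -0.0], [0.692, -0.722, 0.0], [-0.0, -0.0, -1.0]]
contact_force: [0.5, -0.5, -0.2]
width: 0.2
grip_force: 0.2
```

```bash
python3 m.py 36,34,32,30,28,26,24,22,20,18,16,14,12,10
```

```text
12.8 [ 475.4 -167.1   44.1] tool-frame force [-0.    0.68  0.16]
36.0 [0.0032, -0.0004, -0.0009] [-0.0, 0.0, 1.0]
34.0 [0.0081, -0.0008, -0.0009] [-0.0, 0.0, 3.0]
32.0 [0.013, -0.001, -0.0009] [-0.0, 0.0, 5.0]
30.0 [0.0179, -0.001, -0.0009] [-0.0, 0.0, 7.0]
28.0 [0.0228, -0.0008, -0.0009] [-0.0, 0.0, 9.0]
26.0 [0.0277, -0.0005, -0.0009] [-0.0, 0.0, 11.0]
24.0 [0.0326, 0.0, -0.0009] [-0.0, 0.0, 13.0]
22.0 [0.0375, 0.0007, -0.0009] [-0.0, 0.0, 15.0]
20.0 [0.0423, 0.0015, -0.0009] [-0.0, 0.0, 17.0]
18.0 [0.0471, 0.0025, -0.0009] [-0.0, 0.0, 19.0]
16.0 [0.0519, 0.0037, -0.0009] [-0.0, 0.0, 21.0]
14.0 [0.0566, 0.0051, -0.0009] [-0.0, 0.0, 23.0]
12.0 [0.0613, 0.0066, -0.0009] [-0.0, 0.0, 25.0]
10.0 [0.0659, 0.0082, -0.0009] [-0.0, 0.0, 27.0]
```

{"api": "carry_out", "payload": {
  "commands": [
    {"dp": [0.003,-0.0004,0],"rotation": [0,0,1],"gripper": 0},
    {"dp": [0.0055,-0.0006,0],"rotation": [0,0,2],"gripper": 0},
    {"dp": [0.008,-0.0008,0],"rotation": [0,0,3],"gripper": 0},
    {"dp": [0.0105,-0.001,0],"rotation": [0,0,4],"gripper": 0},
    {"dp": [0.013,-0.001,0],"rotation": [0,0,5],"gripper": 0},
    {"dp": [0.0155,-0.001,0],"rotation": [0,0,6],"gripper": 0},
    {"dp": [0.018,-0.001,0],"rotation": [0,0,7],"gripper": 0},
    {"dp": [0.0205,-0.001,0],"rotation": [0,0,8],"gripper": 0},
    {"dp": [0.0228,-0.0008,0],"rotation": [0,0,9],"gripper": 0},
    {"dp": [0.0228,-0.0008,0],"rotation": [0,0,9],"gripper": 0}
  ]
}}

```text
time: 13.8
tool_pos: [491.4, -150.6, 44.1]
tool_rot: [[0.82, 0.572, 0.0], [0.572, -0.82, -0.0], [0.0, 0.0, -1.0]]
contact_force: [-0.5, 0.4, -0.2]
width: 0.0
grip_force: 0.2
```

```bash
python3 - <<'E'
from h import *
for n in ['wrist','scene']:
    p=cap(n); h=np.array([583.6,-257.]); a=np.radians(6.85); R=np.array([[np.cos(a),-np.sin(a)],[np.sin(a),np.cos(a)]])
    u,v,X=cloud(p); L=(X[:,:2]-h)@R; m=(X[:,2]>64)&(X[:,2]<73)&(L[:,0]<-8)&(np.hypot(*L.T)<172)&(np.hypot(*L.T)>60)&(L[:,1]>0)
    print(n,m.sum(), np.percentile(np.degrees(np.arctan2(-L[m,0],L[m,1])),[10,50,90]))
    if n=='wrist': cv2.imwrite('pics/w7.png',p['color'])
E
python3 m.py 28,26,24,22,20,18,16,14,12,10,8,6
```

```text
wrist 7475 [25.99484988 27.51749863 29.88991535]
scene 127 [25.31343429 27.23477571 29.27143888]
13.9 [ 491.2 -150.8   44.1] tool-frame force [ 0.04 -0.04  0.14]
28.0 [0.0001, -0.0, -0.0009] [0.0, 0.0, 0.1]
26.0 [0.005, -0.0004, -0.0009] [0.0, 0.0, 2.1]
24.0 [0.0099, -0.0007, -0.0009] [0.0, 0.0, 4.1]
22.0 [0.0148, -0.0008, -0.0009] [0.0, 0.0, 6.1]
20.0 [0.0198, -0.0007, -0.0009] [0.0, 0.0, 8.1]
18.0 [0.0247, -0.0004, -0.0009] [0.0, 0.0, 10.1]
16.0 [0.0296, -0.0, -0.0009] [0.0, 0.0, 12.1]
14.0 [0.0344, 0.0006, -0.0009] [0.0, 0.0, 14.1]
12.0 [0.0393, 0.0014, -0.0009] [0.0, 0.0, 16.1]
10.0 [0.0441, 0.0023, -0.0009] [0.0, 0.0, 18.1]
8.0 [0.0489, 0.0034, -0.0009] [0.0, -0.0, 20.1]
6.0 [0.0537, 0.0047, -0.0009] [0.0, -0.0, 22.1]
```

View pics/w7.png

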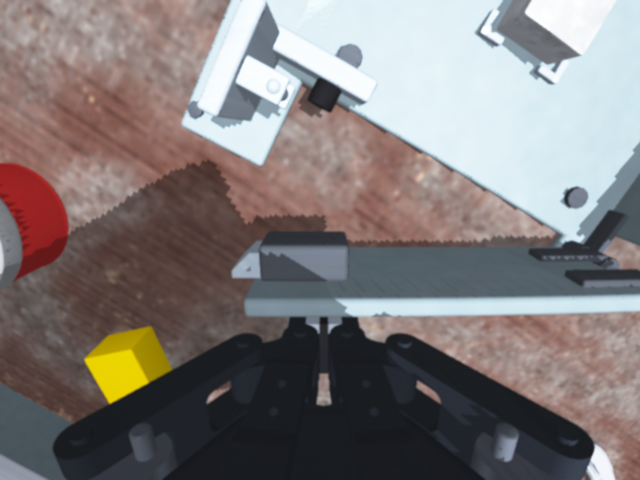

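{"api": "carry_out", "payload": {
  "commands": [
    {"dp": [0.0025,-0.0002,0],"rotation": [0,0,1],"gripper": 0},
    {"dp": [0.0065,-0.0005,0],"rotation": [0,0,2.7],"gripper": 0},
    {"dp": [0.0115,-0.0007,0],"rotation": [0,0,4.7],"gripper": 0},
    {"dp": [0.0165,-0.0007,0],"rotation": [0,0,6.7],"gripper": 0},
    {"dp": [0.0215,-0.0006,0],"rotation": [0,0,8.7],"gripper": 0},
    {"dp": [0.0265,-0.0003,0],"rotation": [0,0,10.7],"gripper": 0},
    {"dp": [0.031,0.0002,0],"rotation": [0,0,12.7],"gripper": 0},
    {"dp": [0.035,0.0007,0],"rotation": [0,0,14.3],"gripper": 0},
    {"dp": [0.038,0.0012,0],"rotation": [0,0,15.6],"gripper": 0},
    {"dp": [0.0393,0.0014,0],"rotation": [0,0,16.1],"gripper": 0}
  ]
}}

```text
time: 14.9
tool_pos: [524.3, -129.3, 44.1]
tool_rot: [[0.947, 0.322, -0.0], [0.322, -0.947, 0.0], [-0.0, -0.0, -1.0]]
contact_force: [-1.2, 0.1, 1.1]
width: -0.2
grip_force: 0.7
```

```bash
python3 m.py 12,11,10,9,8,7,6,5,4,3,2,1,0,-1,-2,-3,-4,-5,-6,-7
```

```text
14.9 [ 524.3 -129.3   44.1] tool-frame force [-1.06 -0.49 -1.14]
12.0 [-0.0001, 0.0, -0.0009] [-0.0, 0.0, -0.1]
11.0 [0.0023, -0.0002, -0.0009] [-0.0, 0.0, 0.9]
10.0 [0.0048, -0.0004, -0.0009] [-0.0, 0.0, 1.9]
9.0 [0.0072, -0.0006, -0.0009] [-0.0, 0.0, 2.9]
8.0 [0.0097, -0.0007, -0.0009] [-0.0, 0.0, 3.9]
7.0 [0.0121, -0.0007, -0.0009] [-0.0, 0.0, 4.9]
6.0 [0.0146, -0.0008, -0.0009] [-0.0, 0.0, 5.9]
5.0 [0.0171, -0.0008, -0.0009] [-0.0, 0.0, 6.9]
4.0 [0.0195, -0.0007, -0.0009] [-0.0, 0.0, 7.9]
3.0 [0.022, -0.0006, -0.0009] [-0.0, 0.0, 8.9]
2.0 [0.0244, -0.0005, -0.0009] [-0.0, 0.0, 9.9]
1.0 [0.0269, -0.0003, -0.0009] [-0.0, 0.0, 10.9]
0.0 [0.0293, -0.0, -0.001] [-0.0, 0.0, 11.9]
-1.0 [0.0318, 0.0002, -0.001] [-0.0, 0.0, 12.9]
-2.0 [0.0342, 0.0005, -0.001] [-0.0, 0.0, 13.9]
-3.0 [0.0366, 0.0009, -0.001] [-0.0, 0.0, 14.9]
-4.0 [0.0391, 0.0013, -0.001] [-0.0, 0.0, 15.9]
-5.0 [0.0415, 0.0017, -0.001] [-0.0, 0.0, 16.9]
-6.0 [0.0439, 0.0022, -0.001] [-0.0, 0.0, 17.9]
-7.0 [0.0463, 0.0027, -0.001] [-0.0, 0.0, 18.9]
```

{"api": "carry_out", "payload": {
  "commands": [
    {"dp": [0.001,-0.0001,0],"rotation": [0,0,0.4],"gripper": 0},
    {"dp": [0.002,-0.0002,0],"rotation": [0,0,0.8],"gripper": 0},
    {"dp": [0.003,-0.0003,0],"rotation": [0,0,1.2],"gripper": 0},
    {"dp": [0.004,-0.0003,0],"rotation": [0,0,1.6],"gripper": 0},
    {"dp": [0.005,-0.0004,0],"rotation": [0,0,2],"gripper": 0}
  ]
}}

```text
time: 15.4
tool_pos: [528.8, -127.4, 44.1]
tool_rot: [[0.957, 0.289, -0.0], [0.289, -0.957, -0.0], [-0.0, 0.0, -1.0]]
contact_force: [-2.3, 0.9, 0.4]
width: 0.1
grip_force: 0.8
```

{"api": "carry_out", "payload": {
  "commands": [
    {"dp": [0.001,-0.0001,0],"rotation": [0,0,0.4],"gripper": 0},
    {"dp": [0.002,-0.0002,0],"rotation": [0,0,0.8],"gripper": 0},
    {"dp": [0.003,-0.0002,0],"rotation": [0,0,1.2],"gripper": 0}
  ]
}}

```text
time: 15.7
tool_pos: [531.6, -126.3, 44.1]
tool_rot: [[0.963, 0.269, -0.0], [0.269, -0.963, -0.0], [-0.0, 0.0, -1.0]]
contact_force: [-1.3, -0.1, -0.5]
width: -0.1
grip_force: 0.8
```

{"api": "carry_out", "payload": {
  "commands": [
    {"dp": [0.001,-0.0001,0],"rotation": [0,0,0.4],"gripper": 0},
    {"dp": [0.002,-0.0001,0],"rotation": [0,0,0.8],"gripper": 0},
    {"dp": [0.003,-0.0001,0],"rotation": [0,0,1.2],"gripper": 0}
  ]
}}

```text
time: 16.0
tool_pos: [534.5, -125.5, 44.1]
tool_rot: [[0.969, 0.249, -0.0], [0.249, -0.969, -0.0], [-0.0, 0.0, -1.0]]
contact_force: [-2.0, 0.6, -0.0]
width: 0.1
grip_force: 0.8
```

{"api": "carry_out", "payload": {
  "commands": [
    {"dp": [0.001,-0.0001,0],"rotation": [0,0,0.4],"gripper": 0},
    {"dp": [0.002,-0.0001,0],"rotation": [0,0,0.8],"gripper": 0}
  ]
}}

```text
time: 16.2
tool_pos: [536.3, -124.8, 44.1]
tool_rot: [[0.972, 0.235, -0.0], [0.235, -0.972, 0.0], [-0.0, -0.0, -1.0]]
contact_force: [-4.6, -0.1, 1.6]
width: -0.2
grip_force: 2.2
```

{"api": "carry_out", "payload": {
  "commands": [
    {"dp": [0.0005,0,0],"rotation": [0,0,0.2],"gripper": 0},
    {"dp": [0.001,0,0],"rotation": [0,0,0.4],"gripper": 0}
  ]
}}

```text
time: 16.4
tool_pos: [537.1, -124.5, 44.1]
tool_rot: [[0.973, 0.229, -0.001], [0.229, -0.973, 0.0], [-0.001, -0.0, -1.0]]
contact_force: [-4.1, 0.9, 2.7]
width: -0.2
grip_force: 2.3
```

{"api": "carry_out", "payload": {
  "commands": [
    {"dp": [0.0005,0,0],"rotation": [0,0,0.2],"gripper": 0},
    {"dp": [0.001,0,0],"rotation": [0,0,0.4],"gripper": 0}
  ]
}}

```text
time: 16.6
tool_pos: [538.0, -124.2, 44.1]
tool_rot: [[0.975, 0.222, -0.001], [0.222, -0.975, 0.0], [-0.001, -0.0, -1.0]]
contact_force: [-4.8, 1.5, 2.7]
width: 0.1
grip_force: 2.5
```

{"api": "carry_out", "payload": {
  "commands": [
    {"dp": [0.0005,0,0],"rotation": [0,0,0.2],"gripper": 0},
    {"dp": [0.001,0,0],"rotation": [0,0,0.4],"gripper": 0}
  ]
}}

```text
time: 16.8
tool_pos: [538.8, -124.0, 44.1]
tool_rot: [[0.977, 0.215, -0.001], [0.215, -0.977, 0.0], [-0.001, -0.001, -1.0]]
contact_force: [-5.4, 1.4, 3.2]
width: 0.1
grip_force: 2.6
```

{"api": "carry_out", "payload": {
  "commands": [
    {"dp": [0.0005,0,0],"rotation": [0,0,0.2],"gripper": 0},
    {"dp": [0.001,0,0],"rotation": [0,0,0.4],"gripper": 0}
  ]
}}

```text
time: 17.0
tool_pos: [539.7, -123.7, 44.0]
tool_rot: [[0.978, 0.208, -0.001], [0.208, -0.978, 0.0], [-0.001, -0.001, -1.0]]
contact_force: [-6.7, 2.6, 2.3]
width: 0.2
grip_force: 2.8
```

{"api": "carry_out", "payload": {
  "commands": [
    {"dp": [0.0005,0,0],"rotation": [0,0,0.2],"gripper": 0},
    {"dp": [0.001,0,0],"rotation": [0,0,0.4],"gripper": 0}
  ]
}}

```text
time: 17.2
tool_pos: [540.7, -123.5, 44.0]
tool_rot: [[0.979, 0.202, -0.001], [0.202, -0.979, 0.0], [-0.001, -0.001, -1.0]]
contact_force: [-5.6, 1.1, 1.0]
width: -0.1
grip_force: 2.3
```

{"api": "carry_out", "payload": {
  "commands": [
    {"dp": [0.0005,0,0],"rotation": [0,0,0.2],"gripper": 0}
  ]
}}

```text
time: 17.3
tool_pos: [541.4, -123.5, 44.0]
tool_rot: [[0.98, 0.198, -0.001], [0.198, -0.98, 0.0], [-0.001, -0.0, -1.0]]
contact_force: [-3.7, 1.0, 0.8]
width: -0.1
grip_force: 1.7
```

{"api": "carry_out", "payload": {
  "commands": [
    {"dp": [0.0005,0,0],"rotation": [0,0,0.2],"gripper": 0}
  ]
}}

```text
time: 17.4
tool_pos: [542.3, -123.5, 44.1]
tool_rot: [[0.981, 0.195, 0.0], [0.195, -0.981, -0.0], [0.0, 0.0, -1.0]]
contact_force: [-2.6, 1.7, 0.0]
width: -0.0
grip_force: 1.2
```

{"api": "carry_out", "payload": {
  "commands": [
    {"dp": [0.0005,0,0],"rotation": [0,0,0.2],"gripper": 0}
  ]
}}

```text
time: 17.5
tool_pos: [542.9, -123.5, 44.1]
tool_rot: [[0.982, 0.191, 0.0], [0.191, -0.982, -0.0], [0.0, 0.0, -1.0]]
contact_force: [-2.3, 1.3, -0.4]
width: -0.4
grip_force: 1.2
```

{"api": "carry_out", "payload": {
  "commands": [
    {"dp": [0.0003,0,0],"rotation": [0,0,0.1],"gripper": 0}
  ]
}}

```text
time: 17.6
tool_pos: [543.2, -123.4, 44.1]
tool_rot: [[0.982, 0.19, 0.0], [0.19, -0.982, -0.0], [0.0, 0.0, -1.0]]
contact_force: [-2.8, 0.8, -0.1]
width: -0.3
grip_force: 1.2
```

{"api": "carry_out", "payload": {
  "commands": [
    {"dp": [0.0004,0,0],"rotation": [0,0,0.15],"gripper": 0}
  ]
}}

```text
time: 17.7
tool_pos: [543.5, -123.3, 44.1]
tool_rot: [[0.982, 0.187, 0.0], [0.187, -0.982, -0.0], [0.0, 0.0, -1.0]]
contact_force: [-2.9, 1.5, -0.2]
width: -0.1
grip_force: 1.2
```

{"api": "carry_out", "payload": {
  "commands": [
    {"dp": [0.0003,0,0],"rotation": [0,0,0.1],"gripper": 0}
  ]
}}

```text
time: 17.8
tool_pos: [543.7, -123.3, 44.1]
tool_rot: [[0.983, 0.185, -0.0], [0.185, -0.983, -0.0], [-0.0, 0.0, -1.0]]
contact_force: [-1.6, 1.0, -0.5]
width: 0.1
grip_force: 1.2
```

{"api": "carry_out", "payload": {
  "commands": [
    {"dp": [0.0002,0,0],"rotation": [0,0,0.1],"gripper": 0}
  ]
}}

```text
time: 17.9
tool_pos: [543.9, -123.2, 44.1]
tool_rot: [[0.983, 0.184, 0.0], [0.184, -0.983, -0.0], [0.0, 0.0, -1.0]]
contact_force: [-3.4, 0.1, -0.8]
width: 0.3
grip_force: 1.2
```

{"api": "carry_out", "payload": {
  "commands": [
    {"dp": [0.0004,0,0],"rotation": [0,0,0.15],"gripper": 0}
  ]
}}

```text
time: 18.0
tool_pos: [544.4, -123.2, 44.1]
tool_rot: [[0.983, 0.181, 0.0], [0.181, -0.983, -0.0], [0.0, 0.0, -1.0]]
contact_force: [-1.5, 1.0, -0.6]
width: 0.2
grip_force: 1.1
```

{"api": "carry_out", "payload": {
  "commands": [
    {"dp": [0.0003,0,0],"rotation": [0,0,0.1],"gripper": 0}
  ]
}}

```text
time: 18.1
tool_pos: [544.7, -123.2, 44.1]
tool_rot: [[0.984, 0.179, 0.0], [0.179, -0.984, -0.0], [0.0, 0.0, -1.0]]
contact_force: [-2.0, 1.1, -0.4]
width: -0.0
grip_force: 0.9
```

{"api": "carry_out", "payload": {
  "commands": [
    {"dp": [0.0003,0,0],"rotation": [0,0,0.1],"gripper": 0}
  ]
}}

```text
time: 18.2
tool_pos: [545.1, -123.2, 44.2]
tool_rot: [[0.984, 0.178, 0.001], [0.178, -0.984, -0.0], [0.0, 0.0, -1.0]]
contact_force: [-1.7, 0.1, -0.1]
width: 0.1
grip_force: 0.6
```

{"api": "carry_out", "payload": {
  "commands": [
    {"dp": [0.0004,0,0],"rotation": [0,0,0.15],"gripper": 0}
  ]
}}

```text
time: 18.3
tool_pos: [545.7, -123.2, 44.3]
tool_rot: [[0.985, 0.175, 0.001], [0.175, -0.985, -0.0], [0.001, 0.001, -1.0]]
contact_force: [-0.9, -0.6, 0.3]
width: -0.1
grip_force: 0.0
```

{"api": "carry_out", "payload": {
  "commands": [
    {"dp": [0.0004,0,0],"rotation": [0,0,0.15],"gripper": 0}
  ]
}}

```text
time: 18.4
tool_pos: [546.2, -123.1, 44.3]
tool_rot: [[0.985, 0.172, 0.001], [0.172, -0.985, -0.001], [0.001, 0.001, -1.0]]
contact_force: [0.3, -0.4, -0.4]
width: 0.2
grip_force: 0.0
```

{"api": "carry_out", "payload": {
  "commands": [
    {"dp": [0.0003,0,0],"rotation": [0,0,0.1],"gripper": 0}
  ]
}}

```text
time: 18.5
tool_pos: [546.3, -123.0, 44.2]
tool_rot: [[0.985, 0.171, 0.001], [0.171, -0.985, -0.0], [0.001, 0.001, -1.0]]
contact_force: [-0.2, 0.1, -0.2]
width: -0.1
grip_force: 0.0
```

```bash
python3 m.py 5,4,3,2,1,0; python3 - <<'E'
from h import *
p=cap('wrist'); cv2.imwrite('pics/w8.png',p['color']); h=np.array([583.6,-257.]); a=np.radians(6.85); R=np.array([[np.cos(a),-np.sin(a)],[np.sin(a),np.cos(a)]])
u,v,X=cloud(p); L=(X[:,:2]-h)@R; m=(X[:,2]>66)&(X[:,2]<73)&(abs(L[:,0])<25)&(L[:,1]<165)&(L[:,1]>30)
l=np.polyfit(L[m,1],L[m,0],1); print(m.sum(),-np.degrees(l[0]),l[1],np.median(L[m,0]+0*L[m,1]))
E
```

```text
18.5 [ 546.3 -123.    44.2] tool-frame force [-0.22 -0.12  0.16]
5.0 [-0.0061, -0.001, -0.0008] [0.0, -0.0, -2.0]
4.0 [-0.0036, -0.0013, -0.0008] [0.0, -0.0, -1.0]
3.0 [-0.0012, -0.0016, -0.0008] [0.0, -0.0, -0.0]
2.0 [0.0012, -0.0018, -0.0008] [0.0, -0.0, 1.0]
1.0 [0.0037, -0.002, -0.0008] [0.0, -0.0, 2.0]
0.0 [0.0061, -0.0022, -0.0008] [0.0, -0.0, 3.0]
7816 3.0397538288347867 1.5921160823983154 -3.3860446320303303
```

View pics/w8.png

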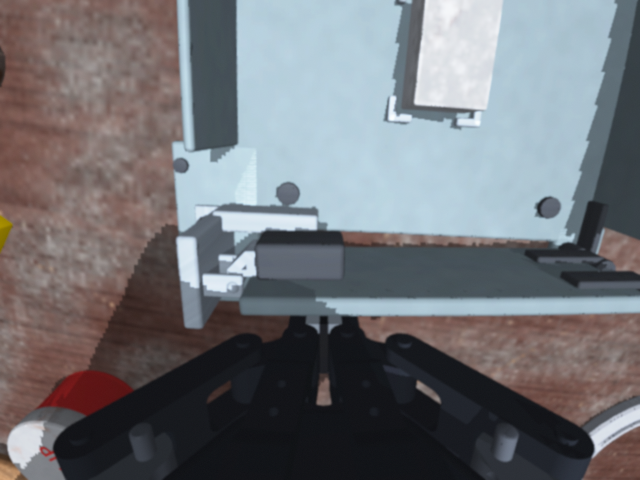

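The latch tongue at (242,262) now appears to sit behind the roller at (235,285). I'll feel gently for the buffer to confirm.

{"api": "carry_out", "payload": {
  "commands": [
    {"dp": [0.0005,0,0],"rotation": [0,0,0.1],"gripper": 0}
  ]
}}

```text
time: 18.65
tool_pos: [546.6, -122.9, 44.2]
tool_rot: [[0.986, 0.169, 0.0], [0.169, -0.986, -0.0], [0.0, 0.0, -1.0]]
contact_force: [-0.3, 0.1, -0.9]
width: -0.2
grip_force: 0.3
```

{"api": "carry_out", "payload": {
  "commands": [
    {"dp": [0.0005,0,0],"rotation": [0,0,0.1],"gripper": 0}
  ]
}}

```text
time: 18.75
tool_pos: [546.9, -122.8, 44.1]
tool_rot: [[0.986, 0.167, -0.0], [0.167, -0.986, -0.0], [-0.0, 0.0, -1.0]]
contact_force: [-0.8, -0.6, 1.7]
width: 0.0
grip_force: 1.0
```

{"api": "carry_out", "payload": {
  "commands": [
    {"dp": [0.0004,0,0],"rotation": [0,0,0.1],"gripper": 0}
  ]
}}

```text
time: 18.85
tool_pos: [547.2, -122.7, 44.1]
tool_rot: [[0.986, 0.166, -0.0], [0.166, -0.986, -0.0], [-0.0, 0.0, -1.0]]
contact_force: [-2.8, -0.8, 2.0]
width: -0.0
grip_force: 1.4
```

{"api": "carry_out", "payload": {
  "commands": [
    {"dp": [0.0004,0,0],"rotation": [0,0,0.1],"gripper": 0}
  ]
}}

```text
time: 18.95
tool_pos: [547.4, -122.6, 44.1]
tool_rot: [[0.986, 0.164, -0.001], [0.164, -0.986, 0.0], [-0.001, -0.0, -1.0]]
contact_force: [-4.8, -1.5, 2.6]
width: -0.1
grip_force: 2.4
```

{"api": "carry_out", "payload": {
  "commands": [
    {"dp": [0.0003,0,0],"rotation": [0,0,0.1],"gripper": 0}
  ]
}}

```text
time: 19.05
tool_pos: [547.6, -122.6, 44.1]
tool_rot: [[0.987, 0.162, -0.001], [0.162, -0.987, 0.0], [-0.001, -0.0, -1.0]]
contact_force: [-6.3, -1.6, 4.8]
width: 0.4
grip_force: 3.1
```

The force is rising steeply, about 10 N/mm, which is the buffer. I'll back off slowly and check.

{"api": "carry_out", "payload": {
  "commands": [
    {"dp": [-0.001,0,0],"rotation": [0,0,0],"gripper": 0},
    {"dp": [-0.002,0,0],"rotation": [0,0,0],"gripper": 0},
    {"dp": [-0.004,0,0],"rotation": [0,0,0],"gripper": 0},
    {"dp": [-0.007,0,0],"rotation": [0,0,0],"gripper": 0},
    {"dp": [-0.012,0,0],"rotation": [0,0,0],"gripper": 0},
    {"dp": [-0.02,0,0],"rotation": [0,0,0],"gripper": 0},
    {"dp": [-0.03,0,0],"rotation": [0,0,0],"gripper": 0},
    {"dp": [-0.04,0,0],"rotation": [0,0,0],"gripper": 0},
    {"dp": [-0.05,0,-0.03],"rotation": [0,0,0],"gripper": 0},
    {"dp": [-0.06,0,-0.07],"rotation": [0,0,0],"gripper": 0}
  ]
}}

```text
time: 20.05
tool_pos: [487.0, -132.1, 113.5]
tool_rot: [[0.987, 0.162, -0.004], [0.162, -0.987, 0.001], [-0.003, -0.002, -1.0]]
contact_force: [0.2, 0.0, 0.8]
width: 0.2
grip_force: 0.0
```

{"api": "carry_out", "payload": {
  "commands": [
    {"dp": [0,0,-0.04],"rotation": [0,0,0],"gripper": 0},
    {"dp": [0,0,-0.08],"rotation": [0,0,0],"gripper": 0},
    {"dp": [0,0,-0.1],"rotation": [0,0,0],"gripper": 0},
    {"dp": [0,0,-0.1],"rotation": [0,0,0],"gripper": 0},
    {"dp": [0,0,-0.1],"rotation": [0,0,0],"gripper": 0}
  ]
}}

```text
time: 20.55
tool_pos: [488.2, -132.2, 213.8]
tool_rot: [[0.987, 0.162, 0.0], [0.162, -0.987, -0.0], [0.0, 0.0, -1.0]]
contact_force: [-0.5, 0.1, 0.0]
width: -0.3
grip_force: 0.0
```

```bash
python3 - <<'E'
from h import *
p=cap('wrist'); cv2.imwrite('pics/w9.png',p['color']); h=np.array([583.6,-257.]); a=np.radians(6.85); R=np.array([[np.cos(a),-np.sin(a)],[np.sin(a),np.cos(a)]])
u,v,X=cloud(p); L=(X[:,:2]-h)@R; m=(X[:,2]>66)&(X[:,2]<73)&(abs(L[:,0])<25)&(L[:,1]<165)&(L[:,1]>30)
l=np.polyfit(L[m,1],L[m,0],1); print(m.sum(),-np.degrees(l[0]),l[1])
rect(p,(667,-158),45,20,40)
s=r.get_state();print(s['time'],s['tool_pos'],s['contact_force'])
for n in ['tin','nut']:
    for d in spotter.place_of(n,p)[:1]: print(n,onz(p,d['pixel'],0))
E
```

```text
1799 2.4279089966399496 -0.19335701867547078
rect n 1989 c 661.1 -159.1 size 40.5 32.7 long axis deg 6.4 z 30.4
20.6 [ 488.09256498 -132.14152685  213.1613956 ] [-0.06762479  0.75001707 -0.82233269]
tin [[418.37058212   9.63228735   0.        ]]
nut [[630.81458085  76.01964708   0.        ]]
```

View pics/w9.png

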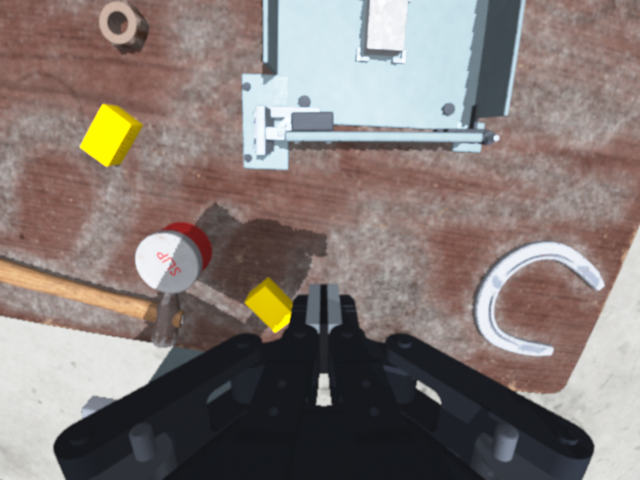

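The gate stays shut at about 2.4° with the arm clear. The block is in the nest (around (387,28) in the picture), and the tin and nut haven't moved.

```bash
python3 -c "
from bench import ticket
print(ticket.hand_in())"
```

```text
the job is handed in; nothing more can be done
None
```

The job is handed in at about 20.6 s of the 51 s limit: the block lies flat in the nest between the corner stops, the gate is latched and stayed shut once the arm backed off (highest push reading about 8 N), and the tin and nut were left where they were.

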